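# Clear the divider and hold up the bin of fruit cups

## Task

I need to wipe the shelf liner under the narrow white bin of fruit cups. First slide the wire divider that stands close beside the bin away from it, all the way along its rails to the end clips, then take the bin by its long sides and lift it about 10 cm above the liner, keeping it level so that the three cups stay standing in it. Finish while still holding the bin up there, steady and level, and leave the other goods on the shelf where they are.

Things in the scene. Friction and masses are not known exactly. Their poses are not given: they have to be found in the camera images.
- shelf: Low chrome wire shelf fixed on the counter, flat white liner 320 mm deep (x) by 580 wide (y). Origin: centre of its footprint on the counter; liner top 70 mm above it. x: front to back edge, y: left along the shelf, z up. 25 mm corner posts at x +-166, y +-298 end 12 mm above the liner. Two 8 mm divider rails along y at x +-142, tops 14 mm above the liner.
- divider (a joint): Position of the wire divider along the rails, m: 0 next to the bin (plane at shelf y +10 mm), 0.130 against the end clips; grows towards the shelf's -y, away from the bin. Upright wire frame parallel to shelf x, 284 mm long, 6 mm thick, 142 mm high over the liner, a 30 mm wide black shoe on each rail. About 1.5 N of friction; stays where left.
- divider_grip (a point): Centre of the black grip on the divider's top bar: 90 mm long along shelf x, 12 mm thick along y, 22 mm high (top 11 mm above this point). The point is 131 mm above the liner and moves with the divider. It can be pinched across y from above.
- end_clip (a point): Centre of the black end clip on the front rail (20 x 12 x 22 mm, a like one on the back rail), where the divider's shoe comes to a stop; the divider's plane is then 21 mm to the +y side of this point.
- bin: Narrow open white plastic bin, 190 mm long (x), 64 wide (y), 42 high, 3 mm walls and floor, about 130 g (400 g with cups). Origin: centre of its underside; z up. It stands on the liner on the divider's +y side, nearly parallel to it, too close for a finger between until the divider is moved; on its other side the liner is bare for over 90 mm.
- cup0: The front (nearest the shelf's front edge) one of three closed yellow fruit cups standing loose in a row along the bin, foil lid 54 mm across, base 40 mm, 50 mm high, about 90 g. Origin: centre of its underside; z up. Its lid stands 53 mm above the bin's underside.
- cup1: The middle one of three closed yellow fruit cups standing loose in a row along the bin, foil lid 54 mm across, base 40 mm, 50 mm high, about 90 g. Origin: centre of its underside; z up. Its lid stands 53 mm above the bin's underside.
- cup2: The back one of three closed yellow fruit cups standing loose in a row along the bin, foil lid 54 mm across, base 40 mm, 50 mm high, about 90 g. Origin: centre of its underside; z up. Its lid stands 53 mm above the bin's underside.
- tin_a: White-labelled tin, 66 mm across, 85 mm high, on the liner, beyond the end clips, not to be moved. Origin: centre of its underside.
- tin_b: Squat green-labelled tin, 74 mm across, 60 mm high, on the liner, beyond the end clips, not to be moved. Origin: centre of its underside.
- carton: Yellow carton with a brown band, 120 x 50 x 75 mm high, on the liner, at the left (+y) end of the shelf, not to be moved. Origin: centre of its underside.
Things that resemble listed ones, but are neither listed nor needed, are in the scene too. What is meant by the bin is not pink, and is the larger of those in its own colour. What is shaped like the cup2 but blue is not meant.

How it is judged:
By the outcome, as a careful person would: the job done as asked, in the order asked, and still so for the second after the job is handed in, while the arm keeps its last pose, push and grip.
It also fails if it takes over 48 s, if anything falls off the work surface, if the arm or the gripper's body presses on something with over 40 N, if the wrist force passes 120 N, or if a joint passes its speed limit or range.

## Robot

A 7-joint arm with a two-finger parallel gripper is mounted at the origin on the work surface. World frame = base frame: x ahead of the robot, y to its left, z up, the work surface at z = 0. Lengths are in mm, angles in degrees, forces in N, time in s.
With the tool pointing down it reaches from about 350 to 775 mm from the base axis. Payload 3.1 kg.
Tool frame: the origin (TCP) lies at the very end of the fingers, on their centre line; the grasp point (between the pads) lies 19 mm behind it (bot.tcp_to_grasp is the distance from the TCP to the grasp point, in mm); x points along the fingers, y is the direction in which the jaws open and shut, and the axes are right-handed (so a half turn about x gives the same grasp; the last joint's range is limited). The gripper opens to 85 mm and grips with 20 to 120 N. Pads are 22 mm wide; open, the fingers measure 114 mm over their backs; the gripper's body (76 mm by 85 mm) begins 54 mm behind the grasp point. The pads swing forward as they close: fully open they stand 13 mm farther back than shut.
Start: joints at [66.48, 17.813, 0.802, 86.603, -0.252, 75.585, -1.558], TCP at [198.306, -513.022, 231.304] pointing down, gripper open.
Joint ranges: [-154.91, 154.91], [-16.99, 109.72], [-72.82, 74.43], [7.12, 147.25], [-82.49, 262.49], [11.32, 116.49], [-174.64, 174.64]. Speed limits (degrees/s): [159.86, 159.86, 180, 180, 180, 180, 180].

## Interface

Orientations are given as a 3x3 rotation matrix whose columns are the frame's x, y, z axes.
In Python, from plant import bot gives the robot as it stands.
- The arm moves only by the tool servo_tool, never from a script. Its argument "moves" is a list of rows, each an object of numbers: "tx", "ty", "tz": the shift along the tool's x, y, z in m; "rx", "ry", "rz": the turn, a rotation vector about the tool's x, y, z in degrees; "hand": the closure in counts, from 0 (fully open) to 255 (shut). A call has 1 to 10 rows; each row is the pose to reach, as a shift and turn from the pose commanded when the call began, along the tool's axes at that moment; what a row does not reach only later rows make up. A row lasts 1/8 s, in which the tool goes at most 62.5 mm and 10.7 degrees, less where a joint would pass 70% of its speed; a pose out of reach is approached as far as the arm can. A call with a gripper value outside its range is refused whole. The fingers move at their own pace and stop on an object; the grip force is fixed at half the most. Time passes only in rows, so rows that repeat a pose let the fingers close. It gives the time, the measured TCP pose, the force and the opening at its end, in the units of the state.
- bot.get_state(): the state, without advancing time (a new reading comes with each control period).
- bot.read_camera(name): name is "side" or "top"; returns a dict with "img" (420x560x3 uint8, red, green, blue), "camera_matrix" (3x3 intrinsics, pixels), "k1" (the pictures are not rectified: a ray, as slopes to the right and down, at radius r is drawn at 1 + k1 r^2 times it, then the intrinsics apply), "xyz" and "attitude" of the camera in the world. Camera axes: x right, y down, z forward; pixel columns grow to the right and rows downward; lengths in mm; the calibration is good to about 2 mm. A picture is of the moment at which its call begins. There is no depth.
- bot.close_job(): hands the job in, once; it reports no verdict.
The state is a dict: "time": time; "qpos": joint angles; "qd": joint speeds; "joint_torque": joint torques, N m; "tcp_pos": TCP position; "tool_rot": TCP orientation; "wrist_force": force on the tool from outside, world axes, zero at the start; "ft_torque": the same for the moment, N m; "gripper_width": opening from 0.0 (shut) to 1.0 (fully open).
Only numpy, scipy, OpenCV 4.12 (cv2) and the standard library are available. Lean on these libraries where they do the work, as an engineer would, in place of code of your own. Each camera call takes 0.05 s, during which the arm holds its last target.

## Working session

There is one attempt and no reset: what is moved stays moved. The work goes in short steps, Python scripts to look and compute and a tool call to move; the robot and the scene stay as the last step left them, time stands still between calls to the robot, and variables do not carry over. Pictures are saved under pics/ and viewed, and the job is handed in when it is done.

Besides the shell and the picture viewer there is one more tool, called as name([rows], argument=value, ...), one row to a line, values as JSON. servo_tool: Moves the arm, as the interface text tells. Its arguments: {"type":"object","properties":{"moves":{"type":"array","items":{"type":"object","properties":{"tx":{"type":"number"},"ty":{"type":"number"},"tz":{"type":"number"},"rx":{"type":"number"},"ry":{"type":"number"},"rz":{"type":"number"},"hand":{"type":"number"}}}}},"required":["moves"]}

```bash
mkdir -p pics; cat > h.py <<'E'
import numpy as np, cv2
from plant import bot
def snap(n,tag):
    c=bot.read_camera(n); cv2.imwrite(f'pics/{tag}.png',c['img'][:,:,::-1]); np.save(f'pics/{tag}.npy',c,allow_pickle=True); return c
def load(tag): return np.load(f'pics/{tag}.npy',allow_pickle=True).item()
def ray(c,u,v):
    K=np.array(c['camera_matrix']); d=np.array([c['k1'],0,0,0,0.])
    p=cv2.undistortPoints(np.array([[[u,v]]],float),K,d)[0,0]
    return np.array(c['xyz'],float),np.array(c['attitude'])@np.array([p[0],p[1],1.])
def onz(c,u,v,z):
    o,r=ray(c,u,v); return o+r*(z-o[2])/r[2]
def proj(c,P):
    R=np.array(c['attitude']); q=R.T@(np.array(P,float)-np.array(c['xyz'])); q=q[:2]/q[2]; q=q*(1+c['k1']*(q@q))
    K=np.array(c['camera_matrix']); return (K@np.array([q[0],q[1],1]))[:2]
E
python3 - <<'E'
from h import *
for n in('side','top'):
    c=snap(n,n+'0'); print(n,c['xyz'],c['attitude'],c['camera_matrix'],c['k1'])
print(bot.get_state())
E
```

```text
side [ 389.27062091 -744.9707149   617.34262181] [[ 0.9864423  -0.06923382  0.14878937]
 [-0.16357738 -0.48769586  0.85755186]
 [ 0.01319237 -0.870264   -0.49240891]] [[391.90078126   0.         271.15100019]
 [  0.         391.90078126 213.92743392]
 [  0.           0.           1.        ]] -0.08504977429730896
top [ 434.19080541   83.47713682 1470.91234837] [[-0.00836137 -0.99734672  0.07231607]
 [-0.99967919  0.00660801 -0.02445113]
 [ 0.02390839 -0.07249732 -0.99708201]] [[539.10492851   0.         274.05565257]
 [  0.         539.10492851 214.4601449 ]
 [  0.           0.           1.        ]] 0.06184478735333935
{'time': 0.1, 'qpos': array([66.47954347, 17.85638444,  0.80204632, 86.68315463, -0.25172803,
       75.58505478, -1.55644962]), 'qd': array([ 0.04499889, -0.07284828,  0.03475421, -0.17006918,  0.01208592,
        0.01649535, -0.01289525]), 'joint_torque': array([ 7.80379414e-04, -3.80854797e+01,  1.46738752e-01, -2.31241322e+01,
        1.23590970e-02,  8.13799852e-03,  5.19972127e-05]), 'tcp_pos': array([ 198.04739384, -512.39710115,  230.32194088]), 'tool_rot': array([[-8.63363818e-04,  3.60604810e-01, -9.32718299e-01],
       [ 1.96242754e-03, -9.32716240e-01, -3.60605830e-01],
       [-9.99997702e-01, -2.14172610e-03,  9.76126438e-05]]), 'wrist_force': array([0.39218831, 0.23039988, 0.05561815]), 'ft_torque': array([-0.00875188, -0.01697867,  0.0768449 ]), 'gripper_width': 0.99840442956001}
```

View pics/side0.png

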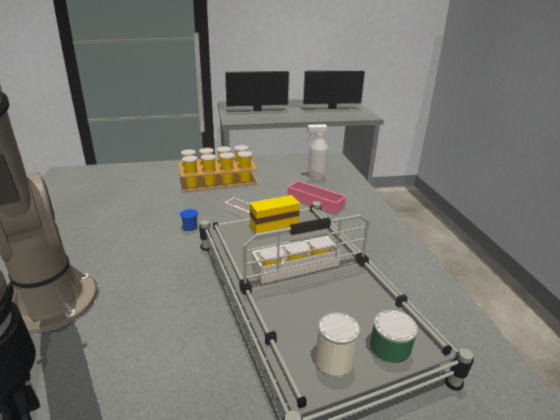

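View pics/top0.png

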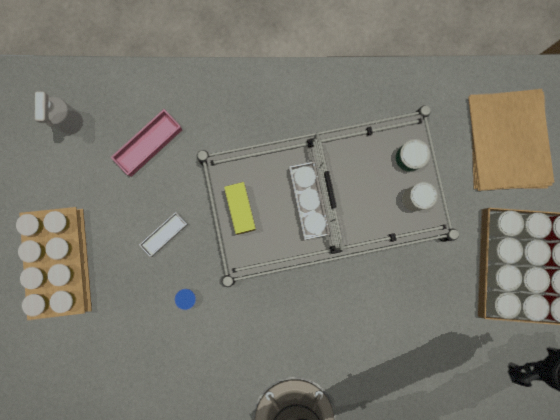

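```bash
python3 - <<'E'
from h import *
c=load('top0');im=c['img'][:,:,::-1]
cv2.imwrite('pics/t1.png',cv2.resize(im[130:270,200:360],(800,700),interpolation=cv2.INTER_CUBIC)[:600])
cv2.imwrite('pics/t2.png',cv2.resize(im[95:295,195:465],(800,593),interpolation=cv2.INTER_CUBIC))
c=load('side0');im=c['img'][:,:,::-1]
cv2.imwrite('pics/s1.png',cv2.resize(im[190:310,220:380],(800,600),interpolation=cv2.INTER_CUBIC))
E
```

```text
(no output)
```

View pics/t1.png

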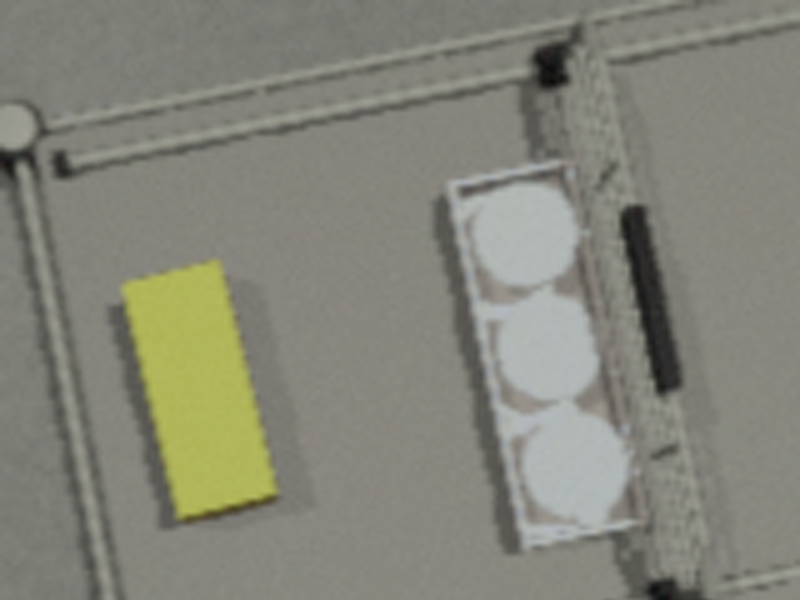

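View pics/t2.png

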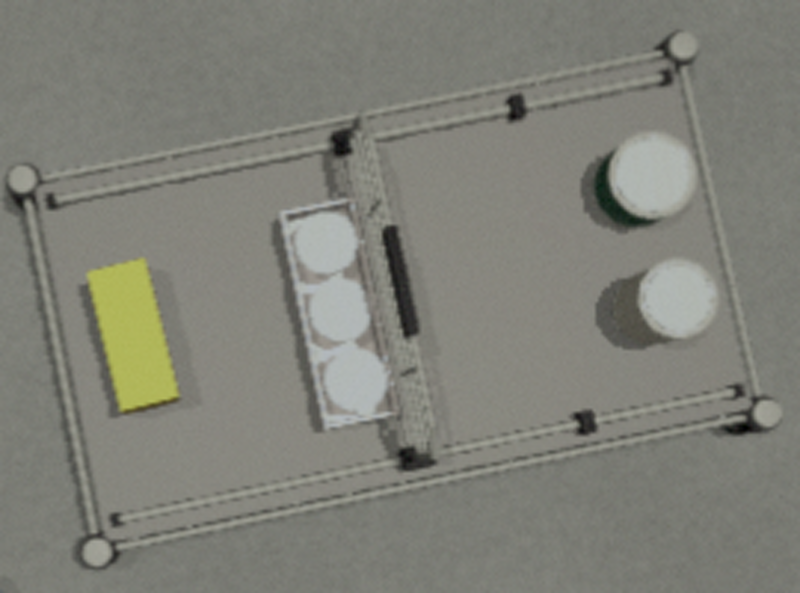

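View pics/s1.png

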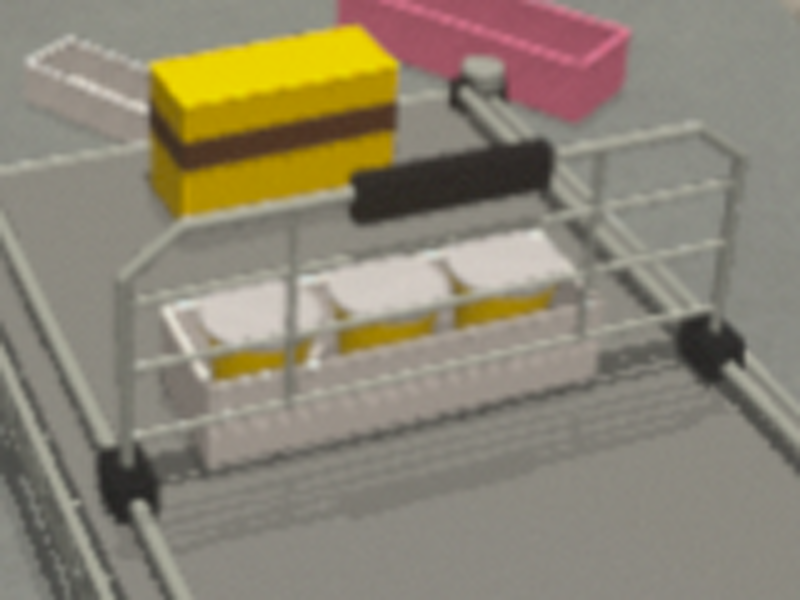

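```bash
python3 - <<'E'
from h import *
c=load('top0');s=load('side0')
T2=lambda x,y:((x+.5)/2.963-.5+195,(y+.5)/2.965-.5+95)
T1=lambda x,y:((x+.5)/5-.5+200,(y+.5)/5-.5+130)
S1=lambda x,y:((x+.5)/5-.5+220,(y+.5)/5-.5+190)
# posts: shelf coords (+x back,+y left): BL, BR, FR, FL
px=[(22,179),(683,46),(766,413),(97,551)]
W=np.array([onz(c,*T2(*p),82)[:2] for p in px]); S=np.array([[166,298],[166,-298],[-166,-298],[-166,298.]])
M,_=cv2.estimateAffinePartial2D(S,W); 
Wc=W.mean(0); H=(S-S.mean(0)).T@(W-Wc); U,_,Vt=np.linalg.svd(H); R=(U@Vt).T
print('shelf',Wc,'yaw',np.degrees(np.arctan2(R[1,0],R[0,0])),'scale',np.hypot(M[0,0],M[1,0])); print((S@R.T+Wc)-W)
np.savez('shelf.npz',R=R,t=Wc)
sh=lambda p:R.T@(np.array(p)[:2]-Wc)
B=np.array([onz(c,*T1(*p),112)[:2] for p in [(455,184),(570,167),(640,525),(524,546)]])
print('bin rim world',B.round(1).tolist(),B.mean(0)); print('bin shelf',[sh(b).round(1).tolist() for b in B],sh(B.mean(0)))
e=(B[0]+B[1]-B[2]-B[3]);print('yaw',np.degrees(np.arctan2(e[1],e[0])),np.linalg.norm(e)/2)
g0=onz(c,*T1(634,207),212);g1=onz(c,*T1(668,392),212);print('grip',g0,g1,(g0+g1)/2,sh((g0+g1)/2),sh(g0),sh(g1))
# side view: grip ends line mid top
for p in[(352,180),(552,150),(363,172),(540,143)]: print('side grip',sh(onz(s,*S1(*p),212)))
for p in[(210,378),(600,298),(165,312),(540,233)]: print('side bin',onz(s,*S1(*p),112),sh(onz(s,*S1(*p),112)))
E
```

```text
shelf [586.22130596 -89.18863764] yaw 11.179138950428301 scale 0.9967458207902191
[[ 0.74191525  0.67147684]
 [ 0.64912214 -0.46168015]
 [-0.27328615 -1.25654036]
 [-1.11775124  1.04674367]]
bin rim world [[655.1, 7.0], [663.5, -51.7], [480.9, -84.7], [470.7, -25.9]] [567.54789967 -38.82315791]
bin shelf [[86.2, 81.0], [83.1, 21.8], [-102.5, 24.9], [-101.1, 84.5]] [-8.55437643 53.03018287]
yaw 10.169964866516343 186.47884043031172
grip [627.46907699 -71.76890526 212.        ] [539.7873494  -86.45829732 212.        ] [583.6282132  -79.11360129 212.        ] [-0.59057131 10.3866122 ] [43.84241654  9.0922056 ] [-45.02355916  11.6810188 ]
side grip [-44.42491165   6.8567313 ]
side grip [42.80719438  1.41130135]
side grip [-37.8094453   11.11459928]
side grip [40.80966932  8.19954235]
side bin [485.58254358 -80.65114218 112.        ] [-97.07399784  27.88706269]
side bin [669.54045561 -47.54194174 112.        ] [89.81258016 24.70280193]
side bin [472.65354329 -29.48808655 112.        ] [-99.83833195  80.58597888]
side bin [658.02828624   9.36629739 112.        ] [89.55205371 82.76320023]
```

```bash
cat >> h.py <<'E'
def delta(P,yaw,st=None):
    # target TCP P, tool down, tool y at heading yaw deg -> tool shift (m), rotvec deg
    st=st or bot.get_state(); R=st['tool_rot']; a=np.radians(yaw)
    D=np.column_stack([[0,0,-1],[np.cos(a),np.sin(a),0],np.cross([0,0,-1],[np.cos(a),np.sin(a),0])])
    rv=cv2.Rodrigues(R.T@D)[0].ravel()
    print('t',((R.T@(np.array(P)-st['tcp_pos']))/1000).round(4),'r',np.degrees(rv).round(2))
E
python3 - <<'E'
from h import *
delta((584.5,-80.5,262),11.18-90)
c=load('top0')
T1=lambda x,y:((x+.5)/5-.5+200,(y+.5)/5-.5+130)
P=[onz(c,*T1(*p),123) for p in[(525,235),(547,348),(577,466)]];print(np.round(P,1),np.mean(P,0))
E
```

```text
t [-0.0312 -0.2635 -0.5162] r [9.96 0.02 0.12]
[[627.2 -27.5 123. ]
 [569.9 -37.8 123. ]
 [510.3 -52.1 123. ]] [569.11878087 -39.14152013 123.        ]
```

servo_tool([
  {"tx": -0.02},
  {"tx": -0.05, "ty": -0.01, "tz": -0.02},
  {"tx": -0.07, "ty": -0.03, "tz": -0.06, "rx": 1},
  {"tx": -0.07, "ty": -0.054, "tz": -0.105, "rx": 2},
  {"tx": -0.07, "ty": -0.079, "tz": -0.155, "rx": 3},
  {"tx": -0.07, "ty": -0.105, "tz": -0.205, "rx": 4},
  {"tx": -0.07, "ty": -0.13, "tz": -0.255, "rx": 5},
  {"tx": -0.07, "ty": -0.155, "tz": -0.305, "rx": 6},
  {"tx": -0.07, "ty": -0.181, "tz": -0.355, "rx": 7},
  {"tx": -0.07, "ty": -0.2, "tz": -0.39, "rx": 8},
])

```text
invalid input
```

servo_tool([
  {"tx": -0.02, "ty": 0, "tz": 0, "rx": 0, "ry": 0, "rz": 0, "hand": 0},
  {"tx": -0.05, "ty": -0.01, "tz": -0.02, "rx": 0, "ry": 0, "rz": 0, "hand": 0},
  {"tx": -0.07, "ty": -0.03, "tz": -0.06, "rx": 1, "ry": 0, "rz": 0, "hand": 0},
  {"tx": -0.07, "ty": -0.054, "tz": -0.105, "rx": 2, "ry": 0, "rz": 0, "hand": 0},
  {"tx": -0.07, "ty": -0.079, "tz": -0.155, "rx": 3, "ry": 0, "rz": 0, "hand": 0},
  {"tx": -0.07, "ty": -0.105, "tz": -0.205, "rx": 4, "ry": 0, "rz": 0, "hand": 0},
  {"tx": -0.07, "ty": -0.13, "tz": -0.255, "rx": 5, "ry": 0, "rz": 0, "hand": 0},
  {"tx": -0.07, "ty": -0.155, "tz": -0.305, "rx": 6, "ry": 0, "rz": 0, "hand": 0},
  {"tx": -0.07, "ty": -0.181, "tz": -0.355, "rx": 7, "ry": 0, "rz": 0, "hand": 0},
  {"tx": -0.07, "ty": -0.2, "tz": -0.39, "rx": 8, "ry": 0, "rz": 0, "hand": 0},
])

```text
time: 1.35
tcp_pos: [491.2, -182.9, 300.7]
tool_rot: [[-0.001, 0.23, -0.973], [0.001, -0.973, -0.23], [-1.0, -0.001, 0.0]]
wrist_force: [-0.6, -0.9, 0.1]
gripper_width: 0.999
```

```bash
python3 - <<'E'
from h import *
st=bot.get_state();print(st['time'],st['qd'].round(1),st['qpos'].round(1))
delta((584.5,-80.5,262),11.18-90)
E
```

```text
1.35 [-26.8  12.6  -8.7 -14.8   6.7   3.4 -44.6] [ 31.   14.1 -15.9  82.4   3.8  84.1 -61.5]
t [ 0.0388 -0.0781 -0.1143] r [2.1  0.02 0.08]
```

servo_tool([
  {"tx": 0, "ty": -0.02, "tz": -0.03, "rx": 0.5, "ry": 0, "rz": 0, "hand": 0},
  {"tx": 0, "ty": -0.045, "tz": -0.065, "rx": 1, "ry": 0, "rz": 0, "hand": 0},
  {"tx": 0.01, "ty": -0.065, "tz": -0.095, "rx": 1.5, "ry": 0, "rz": 0, "hand": 0},
  {"tx": 0.025, "ty": -0.077, "tz": -0.112, "rx": 2, "ry": 0, "rz": 0, "hand": 0},
  {"tx": 0.035, "ty": -0.08, "tz": -0.116, "rx": 2, "ry": 0, "rz": 0, "hand": 0},
  {"tx": 0.039, "ty": -0.08, "tz": -0.116, "rx": 2, "ry": 0, "rz": 0, "hand": 0},
  {"tx": 0.039, "ty": -0.08, "tz": -0.116, "rx": 2, "ry": 0, "rz": 0, "hand": 0},
])

```text
time: 2.22
tcp_pos: [584.1, -83.3, 262.2]
tool_rot: [[-0.001, 0.191, -0.982], [-0.001, -0.982, -0.191], [-1.0, 0.001, 0.001]]
wrist_force: [0.0, -0.5, 0.3]
gripper_width: 0.998
```

```bash
python3 - <<'E'
from h import *
st=bot.get_state();print(st['time'],st['tcp_pos'],st['qpos'].round(1))
delta((584.5,-80.5,184),11.18-90)
snap('side','s2')
E
```

```text
2.225 [584.0538243  -83.26572908 262.23072059] [ 19.   23.1 -18.5  76.    7.3  82.1 -78.1]
t [ 0.0782 -0.0027 -0.001 ] r [-0.17  0.06 -0.06]
```

View pics/s2.png

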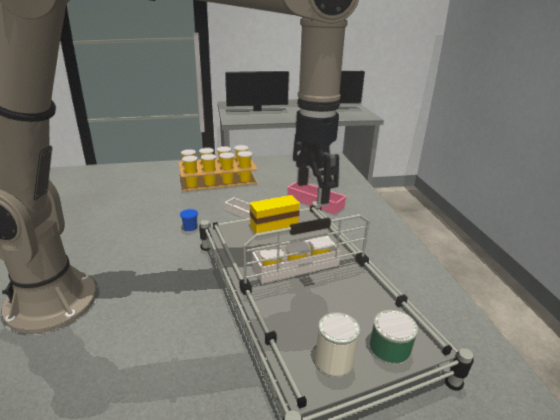

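The gripper is open above the grip (fingers around pixel (320,180), grip at (310,226)). I descend and pinch.

servo_tool([
  {"tx": 0.015, "ty": -0.003, "tz": -0.001, "rx": 0, "ry": 0, "rz": 0, "hand": 0},
  {"tx": 0.035, "ty": -0.003, "tz": -0.001, "rx": 0, "ry": 0, "rz": 0, "hand": 0},
  {"tx": 0.055, "ty": -0.003, "tz": -0.001, "rx": 0, "ry": 0, "rz": 0, "hand": 0},
  {"tx": 0.07, "ty": -0.003, "tz": -0.001, "rx": 0, "ry": 0, "rz": 0, "hand": 0},
  {"tx": 0.078, "ty": -0.003, "tz": -0.001, "rx": 0, "ry": 0, "rz": 0, "hand": 0},
  {"tx": 0.078, "ty": -0.003, "tz": -0.001, "rx": 0, "ry": 0, "rz": 0, "hand": 0},
  {"tx": 0.078, "ty": -0.003, "tz": -0.001, "rx": 0, "ry": 0, "rz": 0, "hand": 0},
])

```text
time: 3.15
tcp_pos: [585.8, -78.4, 185.1]
tool_rot: [[0.002, 0.193, -0.981], [-0.0, -0.981, -0.193], [-1.0, 0.0, -0.002]]
wrist_force: [0.7, -0.2, 0.5]
gripper_width: 0.995
```

servo_tool([
  {"tx": 0, "ty": 0, "tz": 0, "rx": 0, "ry": 0, "rz": 0, "hand": 120},
  {"tx": 0, "ty": 0, "tz": 0, "rx": 0, "ry": 0, "rz": 0, "hand": 180},
  {"tx": 0, "ty": 0, "tz": 0, "rx": 0, "ry": 0, "rz": 0, "hand": 220},
  {"tx": 0, "ty": 0, "tz": 0, "rx": 0, "ry": 0, "rz": 0, "hand": 255},
  {"tx": 0, "ty": 0, "tz": 0, "rx": 0, "ry": 0, "rz": 0, "hand": 255},
  {"tx": 0, "ty": 0, "tz": 0, "rx": 0, "ry": 0, "rz": 0, "hand": 255},
  {"tx": 0, "ty": 0, "tz": 0, "rx": 0, "ry": 0, "rz": 0, "hand": 255},
])

```text
time: 4.03
tcp_pos: [585.4, -79.8, 184.5]
tool_rot: [[0.001, 0.192, -0.981], [-0.002, -0.981, -0.192], [-1.0, 0.002, -0.0]]
wrist_force: [0.5, -3.7, 1.1]
gripper_width: 0.13
```

```bash
python3 - <<'E'
from h import *
st=bot.get_state();print(st['time'],st['tcp_pos'],st['wrist_force'],st['gripper_width'])
snap('side','s3'); c=load('s3');cv2.imwrite('pics/s3z.png',cv2.resize(c['img'][100:310,210:400,::-1],(540,597)))
E
```

```text
4.025 [585.43784582 -79.79600297 184.53246196] [ 0.54900131 -3.65431295  1.11589072] 0.1301294673375207
```

View pics/s3z.png

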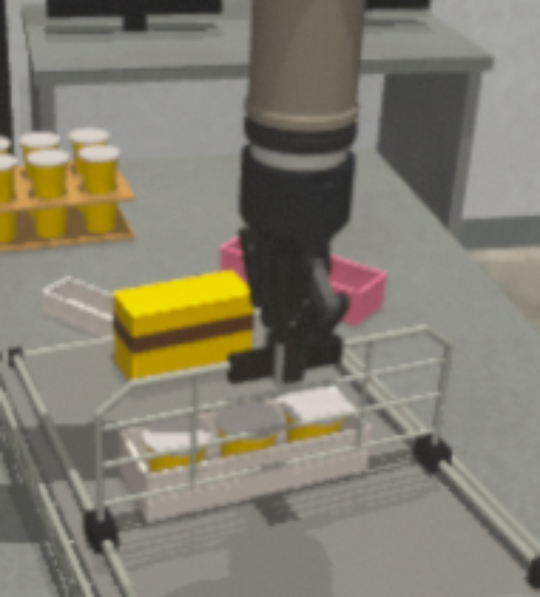

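servo_tool([
  {"tx": 0, "ty": 0.005, "tz": 0, "rx": 0, "ry": 0, "rz": 0, "hand": 255},
  {"tx": 0, "ty": 0.015, "tz": 0, "rx": 0, "ry": 0, "rz": 0, "hand": 255},
  {"tx": 0, "ty": 0.027, "tz": 0, "rx": 0, "ry": 0, "rz": 0, "hand": 255},
  {"tx": 0, "ty": 0.039, "tz": 0, "rx": 0, "ry": 0, "rz": 0, "hand": 255},
  {"tx": 0, "ty": 0.051, "tz": 0, "rx": 0, "ry": 0, "rz": 0, "hand": 255},
  {"tx": 0, "ty": 0.063, "tz": 0, "rx": 0, "ry": 0, "rz": 0, "hand": 255},
  {"tx": 0, "ty": 0.075, "tz": 0, "rx": 0, "ry": 0, "rz": 0, "hand": 255},
  {"tx": 0, "ty": 0.087, "tz": 0, "rx": 0, "ry": 0, "rz": 0, "hand": 255},
  {"tx": 0, "ty": 0.097, "tz": 0, "rx": 0, "ry": 0, "rz": 0, "hand": 255},
  {"tx": 0, "ty": 0.105, "tz": 0, "rx": 0, "ry": 0, "rz": 0, "hand": 255},
])

```text
time: 5.32
tcp_pos: [605.7, -182.8, 184.6]
tool_rot: [[0.001, 0.192, -0.981], [-0.0, -0.981, -0.192], [-1.0, 0.0, -0.001]]
wrist_force: [-2.4, 1.1, 5.3]
gripper_width: 0.131
```

servo_tool([
  {"tx": 0, "ty": 0.006, "tz": 0, "rx": 0, "ry": 0, "rz": 0, "hand": 255},
  {"tx": 0, "ty": 0.012, "tz": 0, "rx": 0, "ry": 0, "rz": 0, "hand": 255},
  {"tx": 0, "ty": 0.017, "tz": 0, "rx": 0, "ry": 0, "rz": 0, "hand": 255},
  {"tx": 0, "ty": 0.022, "tz": 0, "rx": 0, "ry": 0, "rz": 0, "hand": 255},
  {"tx": 0, "ty": 0.026, "tz": 0, "rx": 0, "ry": 0, "rz": 0, "hand": 255},
  {"tx": 0, "ty": 0.026, "tz": 0, "rx": 0, "ry": 0, "rz": 0, "hand": 255},
  {"tx": 0, "ty": 0.026, "tz": 0, "rx": 0, "ry": 0, "rz": 0, "hand": 255},
])

```text
time: 6.2
tcp_pos: [610.6, -207.4, 184.6]
tool_rot: [[0.0, 0.193, -0.981], [0.0, -0.981, -0.193], [-1.0, -0.0, -0.0]]
wrist_force: [-2.0, 1.5, 4.9]
gripper_width: 0.128
```

```bash
python3 - <<'E'
from h import *
st=bot.get_state();print(st['time'],st['tcp_pos'],st['wrist_force'],st['gripper_width'])
z=np.load('shelf.npz');print(z['R'].T@(st['tcp_pos'][:2]-z['t']), z['R'].T@(np.array([585.4,-79.8])-z['t']))
snap('side','s4')
E
```

```text
6.2 [ 610.60662184 -207.38668518  184.57387737] [-1.97688058  1.45929359  4.9297094 ] 0.12787827910421956
[   1.00672031 -120.68309156] [1.01452023 9.36972833]
```

View pics/s4.png

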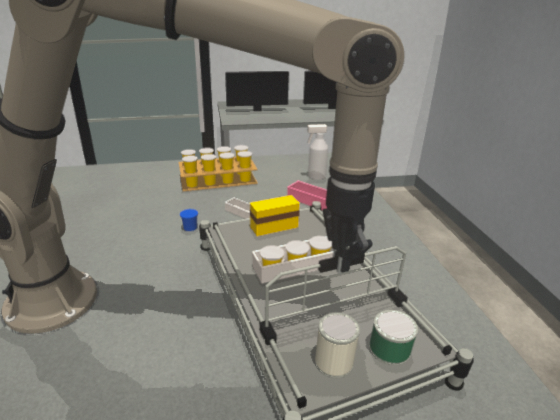

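servo_tool([
  {"tx": 0, "ty": 0.001, "tz": 0, "rx": 0, "ry": 0, "rz": 0, "hand": 255},
  {"tx": 0, "ty": 0.002, "tz": 0, "rx": 0, "ry": 0, "rz": 0, "hand": 255},
  {"tx": 0, "ty": 0.003, "tz": 0, "rx": 0, "ry": 0, "rz": 0, "hand": 255},
  {"tx": 0, "ty": 0.003, "tz": 0, "rx": 0, "ry": 0, "rz": 0, "hand": 255},
  {"tx": 0, "ty": 0.003, "tz": 0, "rx": 0, "ry": 0, "rz": 0, "hand": 255},
])

```text
time: 6.88
tcp_pos: [610.6, -207.4, 184.5]
tool_rot: [[-0.002, 0.195, -0.981], [0.004, -0.981, -0.195], [-1.0, -0.004, 0.001]]
wrist_force: [-4.3, 5.1, 6.4]
gripper_width: 0.126
```

servo_tool([
  {"tx": 0, "ty": -0.001, "tz": 0, "rx": 0, "ry": 0, "rz": 0, "hand": 255},
  {"tx": 0, "ty": -0.001, "tz": 0, "rx": 0, "ry": 0, "rz": 0, "hand": 150},
  {"tx": 0, "ty": -0.001, "tz": 0, "rx": 0, "ry": 0, "rz": 0, "hand": 0},
  {"tx": 0, "ty": -0.001, "tz": 0, "rx": 0, "ry": 0, "rz": 0, "hand": 0},
  {"tx": 0, "ty": -0.001, "tz": 0, "rx": 0, "ry": 0, "rz": 0, "hand": 0},
  {"tx": 0, "ty": -0.001, "tz": 0, "rx": 0, "ry": 0, "rz": 0, "hand": 0},
  {"tx": -0.02, "ty": -0.001, "tz": 0, "rx": 0, "ry": 0, "rz": 0, "hand": 0},
  {"tx": -0.045, "ty": -0.001, "tz": 0, "rx": 0, "ry": 0, "rz": 0, "hand": 0},
  {"tx": -0.065, "ty": -0.001, "tz": 0, "rx": 0, "ry": 0, "rz": 0, "hand": 0},
  {"tx": -0.07, "ty": -0.001, "tz": 0, "rx": 0, "ry": 0, "rz": 0, "hand": 0},
])

```text
time: 8.12
tcp_pos: [611.7, -209.1, 256.1]
tool_rot: [[0.003, 0.193, -0.981], [-0.001, -0.981, -0.193], [-1.0, 0.002, -0.003]]
wrist_force: [0.1, -1.0, -0.9]
gripper_width: 0.998
```

```bash
python3 - <<'E'
from h import *
c=snap('top','t5');snap('side','s5')
cv2.imwrite('pics/t5z.png',cv2.resize(c['img'][95:295,195:465,::-1],(800,593),interpolation=cv2.INTER_CUBIC))
st=bot.get_state();print(st['time'],st['tcp_pos'],st['gripper_width'])
E
```

```text
8.225 [ 611.03343226 -208.95345987  254.56018785] 0.9973723057003638
```

View pics/t5z.png

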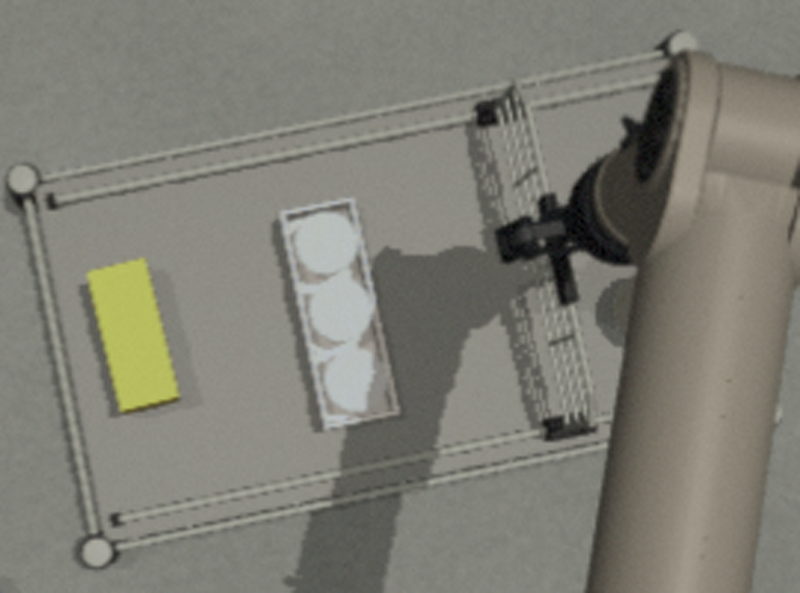

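View pics/s5.png

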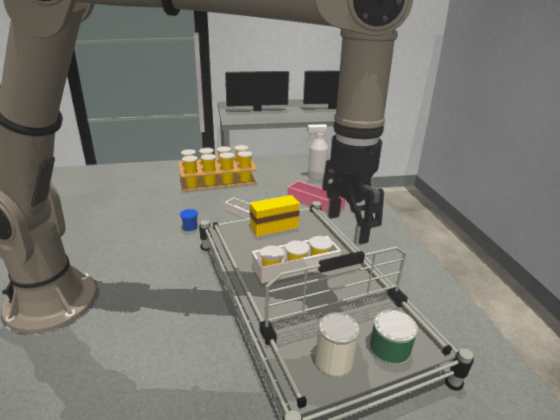

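```bash
python3 - <<'E'
from h import *
c=load('t5');s=load('s5')
T2=lambda x,y:((x+.5)/2.963-.5+195,(y+.5)/2.965-.5+95)
B=np.array([onz(c,*T2(*p),112)[:2] for p in [(281,214),(354,200),(399,412),(325,428)]])
e=(B[0]+B[1]-B[2]-B[3]);w=B[1]+B[2]-B[0]-B[3];print(B.mean(0),'yaw',np.degrees(np.arctan2(e[1],e[0])),np.linalg.norm(e)/2,np.linalg.norm(w)/2)
cv2.imwrite('pics/s5z.png',cv2.resize(s['img'][225:290,240:345,::-1],(800,495),interpolation=cv2.INTER_CUBIC))
E
```

```text
[568.29952458 -39.54950949] yaw 11.049034782623737 186.6277578000243 64.36108789897669
```

View pics/s5z.png

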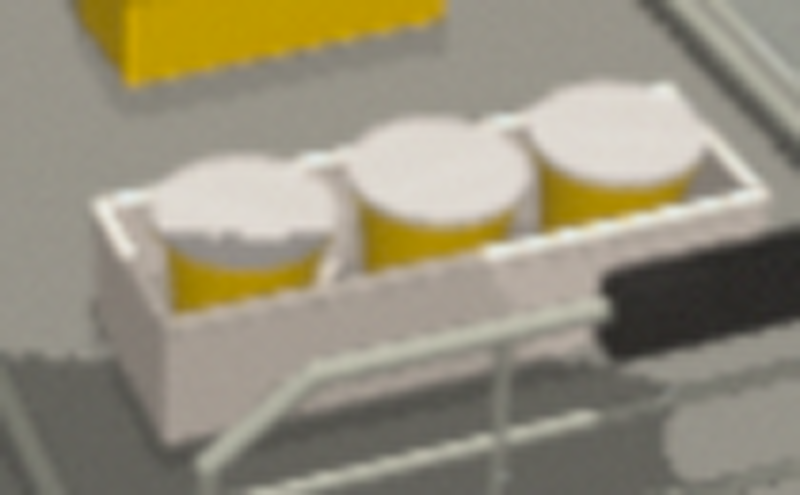

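```bash
python3 - <<'E'
from h import *
s=load('s5')
S=lambda x,y:((x+.5)/7.619-.5+240,(y+.5)/7.615-.5+225)
B=np.array([onz(s,*S(*p),112)[:2] for p in [(668,88),(768,194),(165,324),(97,203)]])
e=(B[0]+B[1]-B[2]-B[3]);w=B[1]+B[2]-B[0]-B[3];print(B.round(1).tolist(),B.mean(0),'yaw',np.degrees(np.arctan2(e[1],e[0])),np.linalg.norm(e)/2,np.linalg.norm(w)/2)
a=B[1]-B[2];print(np.degrees(np.arctan2(a[1],a[0])))
delta((570,-38.5,160),10.4-90)
E
```

```text
[[657.3, 9.8], [670.2, -51.0], [483.8, -87.2], [472.4, -26.4]] [570.92167641 -38.6881009 ] yaw 11.024761436386683 189.14364542329187 62.024947380415654
10.967558161816314
t [ 0.0945 -0.1752  0.0074] r [ 0.74 -0.04 -0.02]
```

servo_tool([
  {"tx": 0, "ty": -0.015, "tz": 0.001, "rx": 0, "ry": 0, "rz": 0, "hand": 0},
  {"tx": 0, "ty": -0.05, "tz": 0.003, "rx": 0, "ry": 0, "rz": 0, "hand": 0},
  {"tx": 0, "ty": -0.09, "tz": 0.005, "rx": 0, "ry": 0, "rz": 0, "hand": 0},
  {"tx": 0, "ty": -0.13, "tz": 0.006, "rx": 0, "ry": 0, "rz": 0, "hand": 0},
  {"tx": 0.01, "ty": -0.16, "tz": 0.007, "rx": 0.1, "ry": 0, "rz": 0, "hand": 0},
  {"tx": 0.03, "ty": -0.172, "tz": 0.007, "rx": 0.1, "ry": 0, "rz": 0, "hand": 0},
  {"tx": 0.06, "ty": -0.175, "tz": 0.007, "rx": 0.1, "ry": 0, "rz": 0, "hand": 0},
  {"tx": 0.085, "ty": -0.175, "tz": 0.007, "rx": 0.1, "ry": 0, "rz": 0, "hand": 0},
  {"tx": 0.095, "ty": -0.175, "tz": 0.007, "rx": 0.1, "ry": 0, "rz": 0, "hand": 0},
  {"tx": 0.095, "ty": -0.175, "tz": 0.007, "rx": 0.1, "ry": 0, "rz": 0, "hand": 0},
])

```text
time: 9.48
tcp_pos: [569.3, -38.1, 158.5]
tool_rot: [[-0.002, 0.192, -0.981], [0.0, -0.981, -0.192], [-1.0, -0.001, 0.002]]
wrist_force: [0.2, -0.7, 0.2]
gripper_width: 1.0
```

```bash
python3 - <<'E'
from h import *
c=snap('side','s6')
st=bot.get_state();print(st['time'],st['tcp_pos'],st['qd'].round(1))
delta((570,-39,80),11-90)
cv2.imwrite('pics/s6z.png',cv2.resize(c['img'][140:300,220:400,::-1],(675,600),interpolation=cv2.INTER_CUBIC))
E
```

```text
9.525 [570.20703314 -38.23828965 159.56563889] [ 0.2 -0.6 -0.  -1.4 -0.1  0.1  0. ]
t [0.0796 0.0007 0.0004] r [ 0.05 -0.01  0.01]
```

View pics/s6z.png

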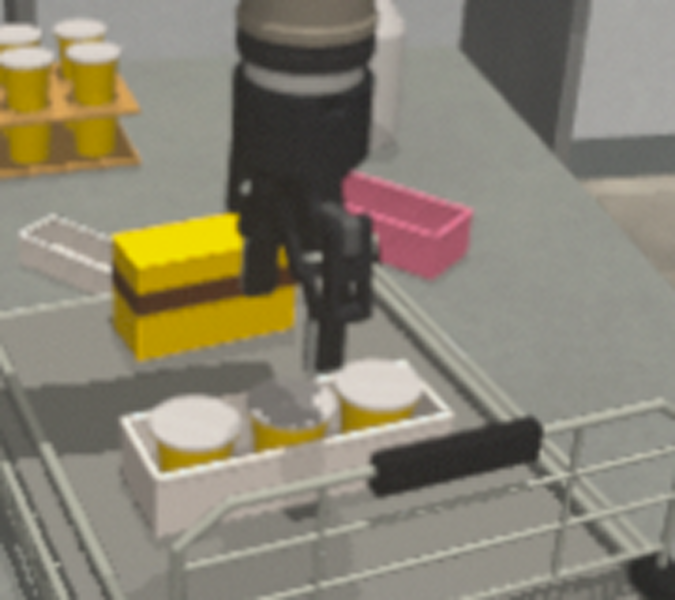

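servo_tool([
  {"tx": 0.01, "ty": 0.0005, "tz": 0, "rx": 0, "ry": 0, "rz": 0, "hand": 0},
  {"tx": 0.025, "ty": 0.0005, "tz": 0, "rx": 0, "ry": 0, "rz": 0, "hand": 0},
  {"tx": 0.04, "ty": 0.0005, "tz": 0, "rx": 0, "ry": 0, "rz": 0, "hand": 0},
  {"tx": 0.052, "ty": 0.0005, "tz": 0, "rx": 0, "ry": 0, "rz": 0, "hand": 0},
  {"tx": 0.064, "ty": 0.0005, "tz": 0, "rx": 0, "ry": 0, "rz": 0, "hand": 0},
  {"tx": 0.074, "ty": 0.0005, "tz": 0, "rx": 0, "ry": 0, "rz": 0, "hand": 0},
  {"tx": 0.081, "ty": 0.0005, "tz": 0, "rx": 0, "ry": 0, "rz": 0, "hand": 0},
  {"tx": 0.085, "ty": 0.0005, "tz": 0, "rx": 0, "ry": 0, "rz": 0, "hand": 0},
  {"tx": 0.085, "ty": 0.0005, "tz": 0, "rx": 0, "ry": 0, "rz": 0, "hand": 0},
])

```text
time: 10.65
tcp_pos: [570.3, -39.1, 74.2]
tool_rot: [[-0.0, 0.191, -0.982], [-0.0, -0.982, -0.191], [-1.0, 0.0, 0.0]]
wrist_force: [-0.4, 0.2, -0.6]
gripper_width: 0.999
```

```bash
python3 - <<'E'
from h import *
c=snap('side','s7')
st=bot.get_state();print(st['time'],st['tcp_pos'],st['wrist_force'])
cv2.imwrite('pics/s7z.png',cv2.resize(c['img'][140:300,220:400,::-1],(675,600),interpolation=cv2.INTER_CUBIC))
E
```

```text
10.7 [570.4782792  -39.06778541  74.48065941] [ 0.69025037 -0.3184241  -0.03171004]
```

View pics/s7z.png

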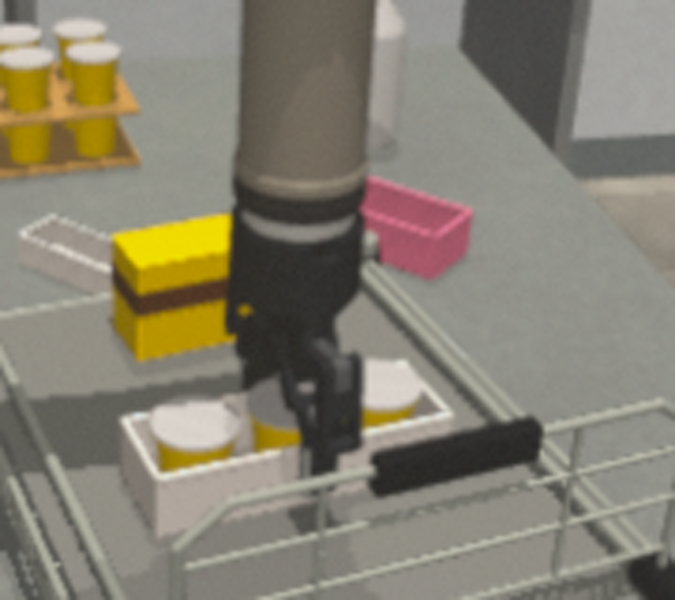

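The fingers straddle the bin, with the near finger outside the long wall at about (335,440). I close slowly.

servo_tool([
  {"tx": 0, "ty": 0, "tz": 0, "rx": 0, "ry": 0, "rz": 0, "hand": 20},
  {"tx": 0, "ty": 0, "tz": 0, "rx": 0, "ry": 0, "rz": 0, "hand": 40},
  {"tx": 0, "ty": 0, "tz": 0, "rx": 0, "ry": 0, "rz": 0, "hand": 55},
  {"tx": 0, "ty": 0, "tz": 0, "rx": 0, "ry": 0, "rz": 0, "hand": 70},
  {"tx": 0, "ty": 0, "tz": 0, "rx": 0, "ry": 0, "rz": 0, "hand": 120},
  {"tx": 0, "ty": 0, "tz": 0, "rx": 0, "ry": 0, "rz": 0, "hand": 255},
  {"tx": 0, "ty": 0, "tz": 0, "rx": 0, "ry": 0, "rz": 0, "hand": 255},
  {"tx": 0, "ty": 0, "tz": 0, "rx": 0, "ry": 0, "rz": 0, "hand": 255},
  {"tx": 0, "ty": 0, "tz": 0, "rx": 0, "ry": 0, "rz": 0, "hand": 255},
])

```text
time: 11.82
tcp_pos: [570.6, -38.9, 74.7]
tool_rot: [[0.001, 0.191, -0.981], [0.0, -0.981, -0.191], [-1.0, 0.0, -0.001]]
wrist_force: [-1.2, -0.1, 5.6]
gripper_width: 0.743
```

```bash
python3 - <<'E'
from h import *
c=snap('side','s8')
st=bot.get_state();print(st['time'],st['tcp_pos'],st['wrist_force'],st['ft_torque'],st['gripper_width'])
cv2.imwrite('pics/s8z.png',cv2.resize(c['img'][140:300,220:400,::-1],(675,600),interpolation=cv2.INTER_CUBIC))
E
```

```text
11.875 [570.5712993  -38.88930549  74.76168711] [-1.37933548  0.49488518  5.57115894] [ 0.17640757  0.25175199 -0.00680609] 0.7409137502142835
```

View pics/s8z.png

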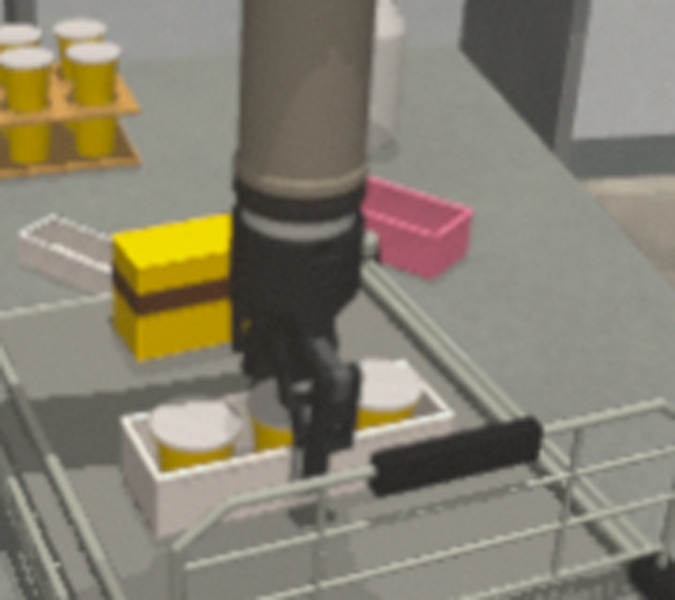

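servo_tool([
  {"tx": -0.001, "ty": 0, "tz": 0, "rx": 0, "ry": 0, "rz": 0, "hand": 255},
  {"tx": -0.003, "ty": 0, "tz": 0, "rx": 0, "ry": 0, "rz": 0, "hand": 255},
  {"tx": -0.006, "ty": 0, "tz": 0, "rx": 0, "ry": 0, "rz": 0, "hand": 255},
  {"tx": -0.01, "ty": 0, "tz": 0, "rx": 0, "ry": 0, "rz": 0, "hand": 255},
  {"tx": -0.015, "ty": 0, "tz": 0, "rx": 0, "ry": 0, "rz": 0, "hand": 255},
  {"tx": -0.02, "ty": 0, "tz": 0, "rx": 0, "ry": 0, "rz": 0, "hand": 255},
  {"tx": -0.024, "ty": 0, "tz": 0, "rx": 0, "ry": 0, "rz": 0, "hand": 255},
  {"tx": -0.027, "ty": 0, "tz": 0, "rx": 0, "ry": 0, "rz": 0, "hand": 255},
  {"tx": -0.029, "ty": 0, "tz": 0, "rx": 0, "ry": 0, "rz": 0, "hand": 255},
  {"tx": -0.03, "ty": 0, "tz": 0, "rx": 0, "ry": 0, "rz": 0, "hand": 255},
])

```text
time: 13.12
tcp_pos: [570.2, -39.1, 104.4]
tool_rot: [[-0.0, 0.191, -0.982], [-0.0, -0.982, -0.191], [-1.0, 0.0, 0.0]]
wrist_force: [0.7, 0.7, -3.9]
gripper_width: 0.737
```

```bash
python3 - <<'E'
from h import *
c=snap('side','s9')
st=bot.get_state();print(st['time'],st['tcp_pos'],st['wrist_force'],st['ft_torque'],st['gripper_width'])
cv2.imwrite('pics/s9z.png',cv2.resize(c['img'][140:300,220:400,::-1],(675,600),interpolation=cv2.INTER_CUBIC))
E
```

```text
13.175 [570.28285304 -39.10691716 104.41402205] [ 0.54682893 -0.18145247 -3.62636876] [0.03553391 0.00269354 0.06140306] 0.7404587481980537
```

View pics/s9z.png

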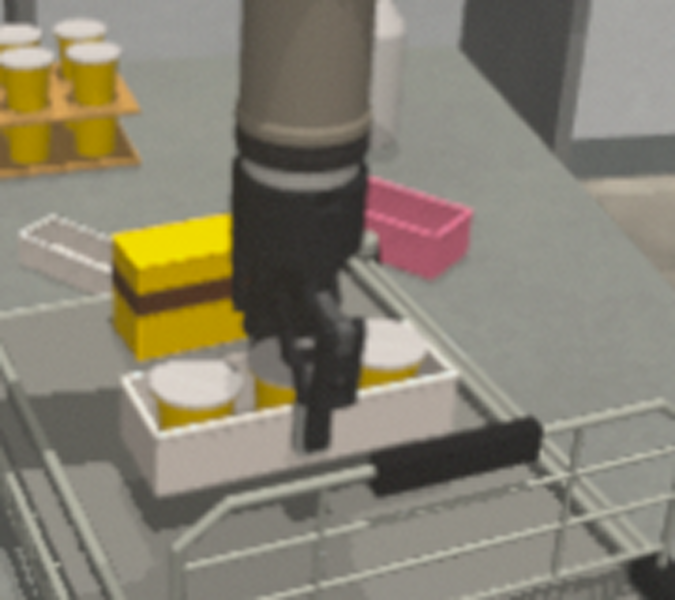

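The bin is clear of the liner and level, with all the cups standing, so I lift the remaining 70 mm.

servo_tool([
  {"tx": -0.001, "ty": 0, "tz": 0, "rx": 0, "ry": 0, "rz": 0, "hand": 255},
  {"tx": -0.004, "ty": 0, "tz": 0, "rx": 0, "ry": 0, "rz": 0, "hand": 255},
  {"tx": -0.009, "ty": 0, "tz": 0, "rx": 0, "ry": 0, "rz": 0, "hand": 255},
  {"tx": -0.016, "ty": 0, "tz": 0, "rx": 0, "ry": 0, "rz": 0, "hand": 255},
  {"tx": -0.024, "ty": 0, "tz": 0, "rx": 0, "ry": 0, "rz": 0, "hand": 255},
  {"tx": -0.032, "ty": 0, "tz": 0, "rx": 0, "ry": 0, "rz": 0, "hand": 255},
  {"tx": -0.039, "ty": 0, "tz": 0, "rx": 0, "ry": 0, "rz": 0, "hand": 255},
  {"tx": -0.045, "ty": 0, "tz": 0, "rx": 0, "ry": 0, "rz": 0, "hand": 255},
  {"tx": -0.049, "ty": 0, "tz": 0, "rx": 0, "ry": 0, "rz": 0, "hand": 255},
  {"tx": -0.052, "ty": 0, "tz": 0, "rx": 0, "ry": 0, "rz": 0, "hand": 255},
])

```text
time: 14.42
tcp_pos: [570.2, -39.1, 156.4]
tool_rot: [[-0.0, 0.191, -0.982], [-0.0, -0.982, -0.191], [-1.0, 0.0, 0.0]]
wrist_force: [-0.5, 0.1, -2.9]
gripper_width: 0.741
```

servo_tool([
  {"tx": -0.004, "ty": 0, "tz": 0, "rx": 0, "ry": 0, "rz": 0, "hand": 255},
  {"tx": -0.009, "ty": 0, "tz": 0, "rx": 0, "ry": 0, "rz": 0, "hand": 255},
  {"tx": -0.013, "ty": 0, "tz": 0, "rx": 0, "ry": 0, "rz": 0, "hand": 255},
  {"tx": -0.016, "ty": 0, "tz": 0, "rx": 0, "ry": 0, "rz": 0, "hand": 255},
  {"tx": -0.018, "ty": 0, "tz": 0, "rx": 0, "ry": 0, "rz": 0, "hand": 255},
  {"tx": -0.018, "ty": 0, "tz": 0, "rx": 0, "ry": 0, "rz": 0, "hand": 255},
  {"tx": -0.018, "ty": 0, "tz": 0, "rx": 0, "ry": 0, "rz": 0, "hand": 255},
  {"tx": -0.018, "ty": 0, "tz": 0, "rx": 0, "ry": 0, "rz": 0, "hand": 255},
])

```text
time: 15.42
tcp_pos: [570.1, -39.1, 174.1]
tool_rot: [[-0.0, 0.191, -0.982], [-0.0, -0.982, -0.191], [-1.0, -0.0, 0.0]]
wrist_force: [0.0, -0.4, -3.5]
gripper_width: 0.74
```

```bash
python3 - <<'E'
from h import *
c=snap('side','s10');snap('top','t10')
st=bot.get_state();print(st['time'],st['tcp_pos'],st['tool_rot'].round(4),st['wrist_force'],st['ft_torque'],st['gripper_width'],st['qd'].round(2))
E
```

```text
15.525 [570.17853399 -39.10378791 174.15852895] [[-3.000e-04  1.914e-01 -9.815e-01]
 [ 0.000e+00 -9.815e-01 -1.914e-01]
 [-1.000e+00 -1.000e-04  3.000e-04]] [ 0.27493467 -0.67685899 -4.27694731] [ 0.02879518  0.0165042  -0.05059915] 0.7418679792468281 [ 0.06 -0.15 -0.   -0.12 -0.05 -0.1   0.04]
```

View pics/s10.png

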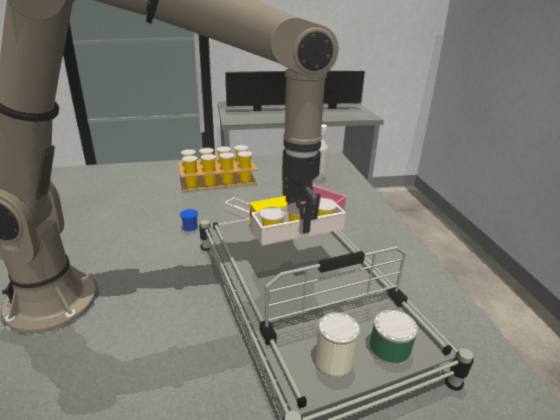

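View pics/t10.png

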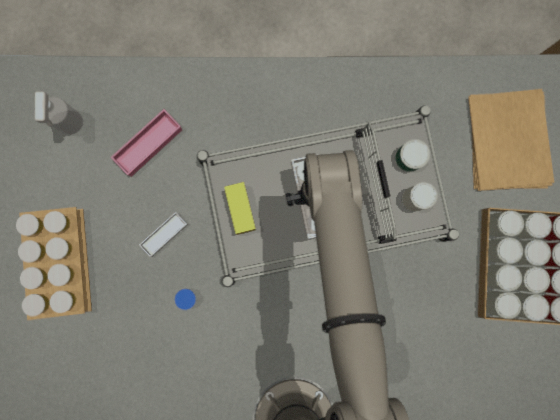

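```bash
python3 - <<'E'
from h import *
c=load('s10');t=load('t10')
im=cv2.resize(c['img'][180:260,230:360,::-1],(780,480),interpolation=cv2.INTER_CUBIC)
a=np.radians(11);R=np.array([[np.cos(a),-np.sin(a)],[np.sin(a),np.cos(a)]])
for z in(170,212):
  for s in[(95,32),(95,-32),(-95,-32),(-95,32)]:
    p=R@np.array(s)+[570.3,-39]; q=proj(c,[p[0],p[1],z]); q=((q-[230,180])+.5)*6-.5; cv2.circle(im,tuple(q.round().astype(int).tolist()),3,(0,0,255) if z>200 else(0,200,0),-1)
cv2.imwrite('pics/s10z.png',im)
S=np.load('shelf.npz')
for y in(-118,-120,-122):
  for x in(-45,45):
    p=S['R']@[x,y]+S['t'];print(y,x,proj(t,[*p,212]).round(1))
g=t['img'][150:215,365:400].max(2)<45; n,l,s,ce=cv2.connectedComponentsWithStats(g.astype(np.uint8));i=1+s[1:,4].argmax();print(s[i],ce[i]+[365,150])
E
```

```text
-118 -45 [387.1 197. ]
-118 45 [378.9 159.9]
-120 -45 [387.9 196.8]
-120 45 [379.7 159.7]
-122 -45 [388.7 196.6]
-122 45 [380.5 159.5]
[ 12  12  10  36 106] [381.26415094 177.63207547]
```

View pics/s10z.png

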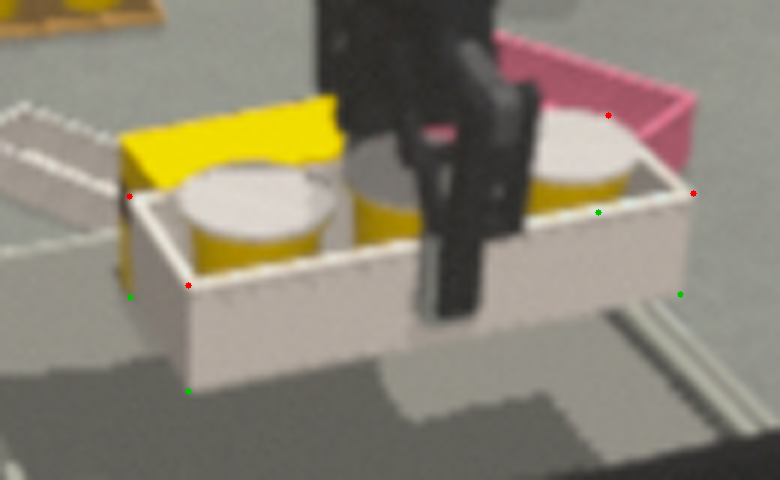

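```bash
python3 - <<'E'
from h import *
t=load('t10');im=t['img'][115:255,345:425,::-1]
cv2.imwrite('pics/t10z.png',cv2.resize(im,(336,588),interpolation=cv2.INTER_CUBIC))
c=load('s10');a=cv2.resize(c['img'][240:350,250:420,::-1],(800,518),interpolation=cv2.INTER_CUBIC);cv2.imwrite('pics/s10c.png',a)
E
```

```text
(no output)
```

View pics/t10z.png

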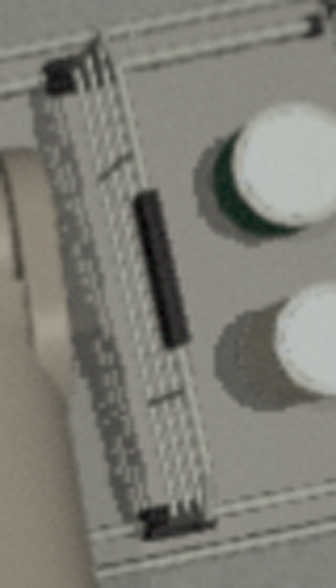

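View pics/s10c.png

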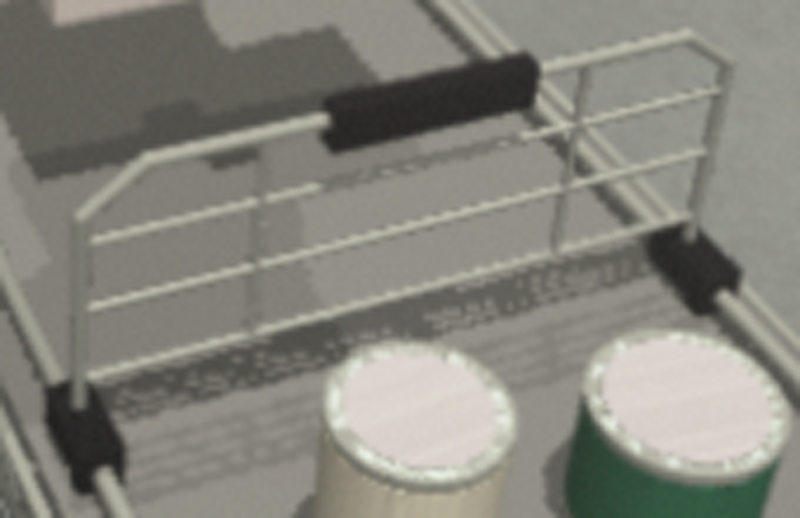

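```bash
python3 - <<'E'
from h import *
st=bot.get_state();print(st['time'],st['wrist_force']);print(bot.close_job())
E
```

```text
15.525 [ 0.27493467 -0.67685899 -4.27694731]
the job is handed in; nothing more can be done
None
```

The divider is against its end clips and the bin is held level about 10 cm above the liner. The job was handed in at 15.5 s.

- **Divider:** I pinched it by its grip and slid it 130 mm along the rails. It stopped there, and the contact force rose by about 4 N when I pushed slightly further. After I let go, the top view put its grip at shelf y of about -120 mm, as expected at the clips. The side view shows the shoes touching the clips.
- **Bin:** I gripped it across its long sides, with the jaws at about 63 mm, and raised it slowly by about 100 mm. In the last side view its near rim corners and near bottom corners match a level bin at that height to within about 2 mm. The arm was at rest, the tool pointed straight down, and the wrist force showed about 4 N, the weight of the full bin.
- **Cups:** The front and back cups are clearly standing. The middle one is partly hidden by the gripper but looks upright.
- **Other goods:** The tins and carton appear where they were. I checked this by eye in the last pictures and did not measure them again.

One check disagreed at first: a rough dark-colour mask put the divider's grip about 2 pixels short of the clips. The mask also picked up the side of the grip, and a closer look at its top face agreed with the expected position.

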